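Put the desoldering pump away upright

TASK

Draw the desoldering pump out of the sloping stand and stand it upright, nozzle down, in the empty round holder tube. How deep the tube is inside differs, so lower the pump until you feel its nozzle touch the stop inside, and let go only then. Leave the other tools and parts on the bench where they are.

Things in the scene. Friction and masses are not known exactly. Their poses are not given: they have to be found in the camera images.
- pump: desoldering pump, loose, pen-like, 195 mm long, about 80 g. Origin at the nozzle tip, +z along its axis to the plunger end. White nozzle, 8 mm diameter at z=0 widening to 22 mm at z=35; plain aluminium barrel 22 mm diameter to z=165; 8 mm rod to z=185; 18 mm black button to z=195. Starts nozzle down in the stand's tube, bare above z=113 mm
- stand: sloping stand, fixed: grey base 150 x 80 x 12 mm, origin under its centre. On it a dark steel tube (outer diameter 34, inner 28, length 115, bottom 5 mm thick) leans 30 degrees from vertical with its mouth towards the stand's own -x. Lower end of the tube axis at x=35, y=0, z=32 mm; centre of the mouth at x=-22, y=0, z=132 mm
- holder: holder tube, fixed to the bench: one upright empty aluminium tube, outer diameter 34 mm, inner diameter 28 mm, rim 105 mm above the bench, on a round grey foot 84 mm across and 6 mm thick. Origin at the underside's centre on the tube's axis, z up
- plug: hard round plug inside the holder tube, the stop on which the nozzle seats, fixed: 25 mm diameter, 10 mm thick, origin at its underside's centre. Its top face, 10 mm above its origin, lies 16 to 40 mm above the bench, different each time and hardly visible
- pot: square black pot 80 x 80 x 85 mm with other tools standing in it up to 140 mm above the bench, fixed to the bench; origin at its underside's centre. Not to be used
- board: bystander, loose: green circuit board 110 x 80 mm, with parts up to 22 mm high; origin at its underside's centre
- reel: bystander, loose: steel reel 60 mm diameter, 44 mm high, standing on its flange; origin at its underside's centre
- sink: bystander, loose: finned aluminium heat sink 50 x 50 x 30 mm; origin at its underside's centre
- relay: bystander, loose: grey block 45 x 35 x 44 mm; origin at its underside's centre
- driver: bystander, loose: screwdriver 170 mm long with a black handle, lying down; its origin is near its middle on the bench, x along its shaft
Things that resemble listed ones, but are neither listed nor needed, are in the scene too. Of the things that look like the holder, the smallest one is meant.

How it is judged:
By the outcome, as a careful person would: the job done as asked, in the order asked, and still so for the second after the job is handed in, with the robot touching nothing.
It also fails if it takes over 51 s, if anything falls off the work surface, if the arm or the gripper's body presses on something with over 40 N, if the wrist force passes 120 N, or if a joint passes its speed limit or range.

ROBOT

A 6-joint arm with a two-finger parallel gripper is mounted at the origin on the work surface. World frame = base frame: x ahead of the robot, y to its left, z up, the work surface at z = 0. Lengths are in mm, angles in rad, forces in N, time in s.
With the tool pointing down it reaches from about 300 to 775 mm from the base axis. Payload 14.6 kg.
Tool frame: the origin (TCP) lies midway between the tips of the shut fingers; the grasp point (between the pads) lies 19 mm behind it; z points along the fingers, y is the line along which they close (so a half turn about z gives the same grasp; the last joint's range is limited). The gripper opens to 94 mm and grips with 3 to 60 N. Pads are 16 mm wide; open, the fingers measure 119 mm over their backs; the gripper's body (75 mm by 177 mm) begins 78 mm behind the grasp point.
Start: joints at [-1.39, 0.3, 1.521, -0, 1.321, -0.067], TCP at [134.893, -533.191, 205.446] pointing down, gripper open.
Joint ranges: [-3.03, 3.03], [-0.79, 2.21], [0.23, 2.52], [-1.04, 4.18], [0, 3.07], [-2.55, 2.55]. Speed limits (rad/s): [2.22, 2.22, 2.57, 3.14, 3.14, 3.14].

INTERFACE

Orientations are given as a unit quaternion [w, x, y, z].
In Python, from workcell import manip gives the robot as it stands. The module is installed in compiled form; this text tells all that it offers.
- The arm moves only by the tool drive_tool, never from a script. Its argument "increments" is a list of rows, each a list of 3 entries, a list of its own where there are three numbers: the shift along the tool's x, y, z in units of 2.5 cm (1.0 is 2.5 cm), then the turn, a rotation vector about the tool's x, y, z in units of 0.12 rad (1.0 is 0.12 rad), then the opening, from 0 (shut) to 1 (fully open). In form: [[[dx, dy, dz], [wx, wy, wz], jaw], ...]. A call has 1 to 8 rows; each row shifts and turns the commanded pose from where the row before left it, along the tool's axes as they then stand; what a row does not reach is not made up. A row lasts 1/12 s, in which the tool goes at most 41.7 mm and 7.16 degrees, less where a joint would pass 70% of its speed; a pose out of reach is approached as far as the arm can. A call with a number of a shift or a turn outside -1 to 1 is refused whole. A call with a gripper value outside its range is refused whole. The fingers move at their own pace and stop on an object; the grip force is fixed at half the most. Time passes only in rows, so rows that do not move let the fingers close. It gives the time, the measured TCP pose, the force, the opening and the grip force at its end, in the units of the state.
- manip.observe(): the state, without advancing time (a new reading comes with each control period).
- manip.snapshot(name): name is "side" or "top"; returns the picture (400x640x3 uint8, red, green, blue); there is no depth.
- manip.get_calibration(name): a dict with "mtx" (3x3 intrinsics, pixels), "cam_to_world" (4x4, takes a point from camera to world coordinates). Camera axes: x right, y down, z forward; pixel columns grow to the right and rows downward; lengths in mm; the calibration is good to about 2 mm. A picture is of the moment at which its call begins. get_calibration takes no time and is no camera call.
- manip.finish_job(): hands the job in; it is judged then, once.
The state is a dict: "t": time; "joint_pos": joint angles; "dq": joint speeds; "tau": joint torques, N m; "position": TCP position; "orientation": TCP orientation; "ft_force": force on the tool from outside, world axes, zero at the start; "wrist_torque": the same for the moment, N m; "gripper_width": opening from 0.0 (shut) to 1.0 (fully open); "finger_force": force on a finger pad.
Only numpy, scipy, OpenCV 4.12 (cv2) and the standard library are available. Lean on these libraries where they do the work, as an engineer would, in place of code of your own. Each camera call takes 0.05 s, during which the arm holds its last target. There are 200 camera calls.

## Working session

There is one attempt and no reset: what is moved stays moved. The work goes in short steps, Python scripts to look and compute and a tool call to move; the robot and the scene stay as the last step left them, time stands still between calls to the robot, and variables do not carry over. Pictures are saved under pics/ and viewed, at most 10 in all, crops included, and the job is handed in when it is done.

Besides the shell and the picture viewer there is one more tool, called as name(argument=value, ...), one argument or row to a line, values as JSON. drive_tool: Moves the arm, as the interface text tells. Its arguments: {"type":"object","properties":{"increments":{"type":"array","items":{"type":"array"}}},"required":["increments"]}

```bash
mkdir -p pics; python3 - <<'E'
from workcell import manip
import cv2,numpy as np
for n in("side","top"):
    cv2.imwrite(f"pics/{n}0.png",manip.snapshot(n)[:,:,::-1]); c=manip.get_calibration(n); print(n,np.round(c["mtx"],1).tolist(),np.round(c["cam_to_world"],3).tolist())
s=manip.observe(); print(s)
E
```

```text
side [[374.0, 0.0, 318.3], [0.0, 374.0, 195.7], [0.0, 0.0, 1.0]] [[-1.0, -0.007, 0.0, 561.726], [-0.005, 0.756, -0.655, 506.625], [0.004, -0.655, -0.756, 767.945], [0.0, 0.0, 0.0, 1.0]]
top [[475.8, 0.0, 325.3], [0.0, 475.8, 199.7], [0.0, 0.0, 1.0]] [[0.029, -0.988, 0.15, 365.889], [-1.0, -0.027, 0.013, -127.957], [-0.009, -0.151, -0.989, 1316.631], [0.0, 0.0, 0.0, 1.0]]
{'t': 0.1, 'joint_pos': array([-1.38964072e+00,  3.00400150e-01,  1.52155034e+00,  2.72255230e-05,
        1.32068160e+00, -6.65993854e-02]), 'dq': array([-7.02708404e-04,  6.67275235e-04, -3.35605587e-03,  1.15224661e-03,
       -8.88084918e-05, -5.72816487e-04]), 'tau': array([ 2.03316376e-03, -5.32645547e+01, -3.53284872e+01,  7.09711947e-02,
        2.34352757e-02, -6.23257597e-05]), 'position': array([ 134.83589291, -532.96465913,  204.93824684]), 'orientation': array([-5.19623345e-04,  9.92337273e-01,  1.23557543e-01, -1.65865388e-05]), 'ft_force': array([ 0.09288883,  0.26282173, -1.0970222 ]), 'wrist_torque': array([-0.00389491, -0.00567988,  0.06926079]), 'finger_force': 0.0, 'gripper_width': 1.005709924865076}
```

View pics/side0.png

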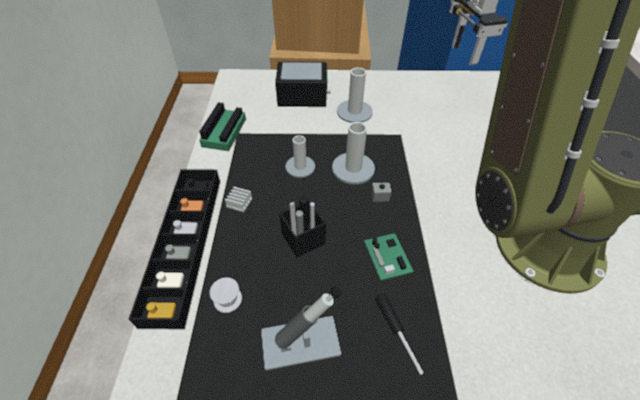

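View pics/top0.png

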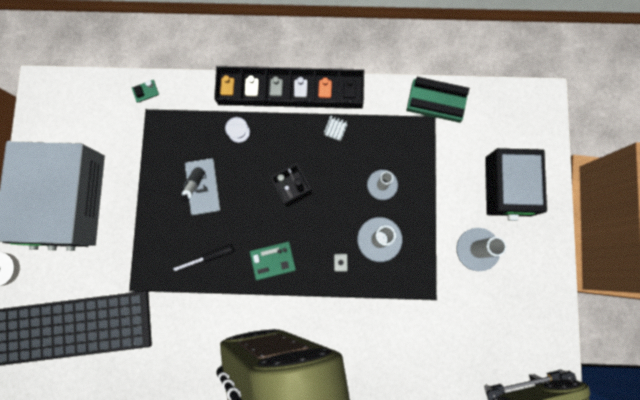

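The side view shows the pump leaning in the stand, button at about (336,292) and stand base around (300,342). The smallest tube, which is the holder, has its foot at (300,166) and its rim near (299,139). In the top view the stand is at (202,186), the button at about (200,172), and the holder foot at (382,184) with its rim at (384,177).

```bash
python3 - <<'E'
import cv2,numpy as np
s=cv2.imread("pics/side0.png");t=cv2.imread("pics/top0.png")
def crop(im,x,y,w,h,k): return cv2.resize(im[y:y+h,x:x+w],None,fx=k,fy=k,interpolation=cv2.INTER_CUBIC)
a=np.hstack([crop(s,255,280,100,95,4),crop(t,175,145,60,76,5)[:380]])
b=np.hstack([crop(s,275,125,50,60,4),crop(t,360,160,50,60,4),crop(s,255,190,75,60,4)])
b=b[:, :700]; b=cv2.copyMakeBorder(b,0,0,0,700-b.shape[1],0) 
out=np.vstack([a[:340],b]);print(out.shape);cv2.imwrite("pics/c1.png",out)
E
```

```text
(580, 700, 3)
```

View pics/c1.png

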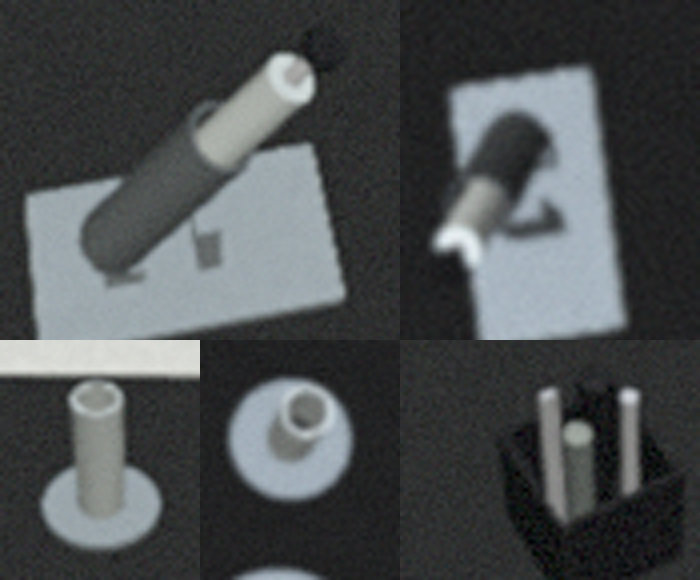

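```bash
cat > h.py <<'E'
import cv2,numpy as np
from workcell import manip
C={n:manip.get_calibration(n) for n in("side","top")}
def ray(n,p):
    c=C[n];T=c["cam_to_world"];d=T[:3,:3]@np.linalg.solve(c["mtx"],[p[0],p[1],1.]);return T[:3,3],d/np.linalg.norm(d)
def plane(n,p,z):
    o,d=ray(n,p);return o+d*(z-o[2])/d[2]
def proj(n,P):
    c=C[n];T=c["cam_to_world"];q=c["mtx"]@(T[:3,:3].T@(np.asarray(P,float)-T[:3,3]));return q[:2]/q[2]
def tri(ps,pt):
    (a,u),(b,v)=ray("side",ps),ray("top",pt)
    k=np.linalg.lstsq(np.c_[u,-v],b-a,rcond=None)[0];p,q=a+k[0]*u,b+k[1]*v
    return (p+q)/2,np.linalg.norm(p-q)
E
python3 - <<'E'
from h import *
np.set_printoptions(precision=1,suppress=True)
print("rim",tri((299,139.2),(386.5,177.5)))
print("barrel end",tri((327.5,300),(187,193.6)))
print("button",tri((335.5,292),(185,196.5)))
print("mouth",tri((309.3,315),(191,183)))
im={n:cv2.imread(f"pics/{n}0.png") for n in C}
for n,boxes in {"side":{"stand":(255,305,95,70),"foot":(280,150,42,30)},"top":{"stand":(175,145,60,76),"foot":(360,162,45,42)}}.items():
  for k,(x,y,w,h) in boxes.items():
    r=im[n][y:y+h,x:x+w].astype(int)
    m=((r[:,:,0]-r[:,:,2]>8)&(r[:,:,0]>100)).astype(np.uint8)
    m=cv2.morphologyEx(m,cv2.MORPH_OPEN,np.ones((3,3)))
    c=max(cv2.findContours(m,0,1)[0],key=cv2.contourArea); c=cv2.convexHull(c)[:,0]+[x,y]
    W=np.array([plane(n,p,12 if k=="stand" else 6)[:2] for p in c],np.float32)
    print(n,k,cv2.minAreaRect(W) if k=="stand" else cv2.minEnclosingCircle(W))
    if k=="stand": print(cv2.boxPoints(cv2.minAreaRect(W)))
E
```

```text
rim (array([ 614. , -268.7,  104.3]), np.float64(2.476978581156788))
barrel end (array([545.4, 225.5, 173.7]), np.float64(0.39689661605625526))
button (array([533.6, 222.5, 197.8]), np.float64(2.1918521906714883))
mouth (array([578.5, 231.8, 127.6]), np.float64(3.995012368341172))
side stand ((596.5111694335938, 237.25807189941406), (149.66378784179688, 81.58914184570312), 11.34611701965332)
[[515.1 262.5]
 [531.2 182.5]
 [677.9 212. ]
 [661.9 292. ]]
side foot ((616.314697265625, -269.0042724609375), 44.25236892700195)
top stand ((593.174560546875, 238.19174194335938), (152.07545471191406, 86.79623413085938), 11.1575345993042)
[[510.2 266.1]
 [527.  180.9]
 [676.2 210.3]
 [659.4 295.5]]
top foot ((613.0179443359375, -268.0106506347656), 43.316688537597656)
```

drive_tool(
  increments=[
    [[0.75,-0.9,-0.3],[0,0,0],1],
    [[0.75,-0.9,-0.3],[0,0,0],1],
    [[0.75,-0.9,-0.3],[0,0,0],1],
    [[0.75,-0.9,-0.3],[0,0,0],1],
    [[0.75,-0.9,-0.3],[0,0,0],1],
    [[0.75,-0.9,-0.3],[0,0,0],1],
    [[0.75,-0.9,-0.3],[0,0,0],1],
    [[0.75,-0.9,-0.3],[0,0,0],1],
  ],
)

```text
t: 0.77
position: [236.4, -320.5, 265.6]
orientation: [-0.0, 0.992, 0.123, -0.0]
ft_force: [1.6, -0.0, 1.1]
gripper_width: 1.004
finger_force: 0.0
```

drive_tool(
  increments=[
    [[0.75,-0.9,0],[0,0,0],1],
    [[0.75,-0.9,0],[0,0,0],1],
    [[0.75,-0.9,0],[0,0,0],1],
    [[0.75,-0.9,0],[0,0,0],1],
    [[0.75,-0.9,0],[0,0,0],1],
    [[0.75,-0.9,0],[0,0,0],1],
    [[0.75,-0.9,0],[0,0,0],1],
    [[0.75,-0.9,0],[0,0,0],1],
  ],
)

```text
t: 1.43
position: [337.6, -109.2, 265.4]
orientation: [0.0, 0.992, 0.124, 0.0]
ft_force: [1.0, -2.0, 0.8]
gripper_width: 0.998
finger_force: 0.0
```

drive_tool(
  increments=[
    [[0.75,-0.9,0],[0,0,0],1],
    [[0.75,-0.9,0],[0,0,0],1],
    [[0.75,-0.9,0],[0,0,0],1],
    [[0.75,-0.9,0],[0,0,0],1],
    [[0.75,-0.9,0],[0,0,0],1],
    [[0.75,-0.9,0],[0,0,0],1],
    [[0.75,-0.9,0],[0,0,0],1],
    [[0.75,-0.9,0],[0,0,0],1],
  ],
)

```text
t: 2.1
position: [438.9, 102.3, 265.2]
orientation: [0.0, 0.992, 0.124, -0.0]
ft_force: [0.8, -0.5, -0.4]
gripper_width: 0.999
finger_force: 0.0
```

drive_tool(
  increments=[
    [[0.79,-0.97,-0.05],[0,0,0],1],
    [[0.79,-0.97,-0.05],[0,0,0],1],
    [[0.79,-0.97,-0.05],[0,0,0],1],
    [[0.79,-0.97,-0.05],[0,0,0],1],
    [[0,0,0],[0,0,0.43],1],
    [[0,0,0],[0,0.87,0],1],
    [[0,0,0],[0,0.87,0],1],
    [[0,0,0],[0,0.87,0],1],
  ],
)

```text
t: 2.77
position: [491.7, 214.3, 270.2]
orientation: [-0.016, 0.983, 0.097, 0.157]
ft_force: [0.5, -0.0, 0.4]
gripper_width: 1.002
finger_force: 0.0
```

drive_tool(
  increments=[
    [[0,0,0],[0,0.87,0],1],
    [[0,0,0],[0,0.87,0],1],
    [[0,0,0],[0,0,0],1],
  ],
)

```text
t: 3.02
position: [489.6, 213.8, 269.1]
orientation: [-0.025, 0.961, 0.095, 0.258]
ft_force: [-0.9, 0.6, -1.0]
gripper_width: 0.998
finger_force: 0.0
```

```bash
python3 - <<'E'
from h import *
np.set_printoptions(precision=3,suppress=True)
from scipy.spatial.transform import Rotation as R
s=manip.observe();q=s["orientation"];M=R.from_quat(q,scalar_first=True).as_matrix()
print(s["position"],M,s["joint_pos"]);print((M.T@(np.array([565,230.5,140])-s["position"]))/25)
ims=[]
for n in C:
  i=manip.snapshot(n)[:,:,::-1]; cv2.imwrite(f"pics/{n}1.png",i)
  x,y,w,h=(250,210,130,140) if n=="side" else (150,120,130,140)
  ims.append(cv2.resize(i[y:y+h,x:x+w],None,fx=3,fy=3,interpolation=2))
cv2.imwrite("pics/c2.png",np.hstack(ims))
E
```

```text
[489.608 213.815 269.12 ] [[ 0.849  0.196  0.491]
 [ 0.17  -0.981  0.098]
 [ 0.501  0.    -0.865]] [ 0.393 -0.06   1.86  -0.133  0.83   1.83 ]
[ 0.084 -0.065  6.017]
```

View pics/c2.png

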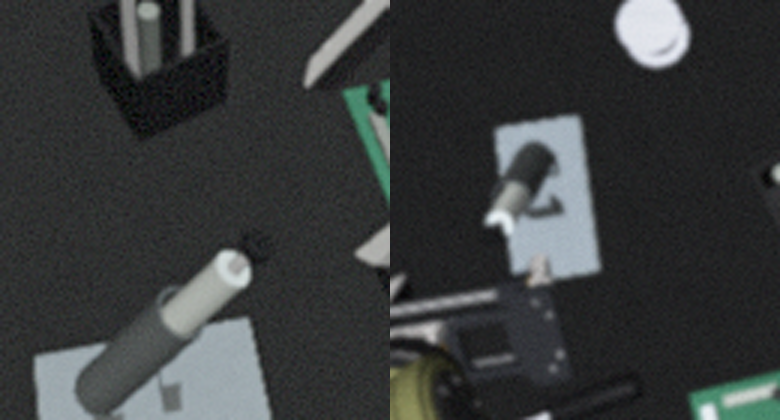

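The fingers (side view, tips near (352,238) and (370,296)) straddle the pump's axis, and nothing stands between them and the pump. I'll move in along the tool axis.

drive_tool(
  increments=[
    [[0.01,-0.01,0.75],[0,0,0],1],
    [[0.01,-0.01,0.75],[0,0,0],1],
    [[0.01,-0.01,0.75],[0,0,0],1],
    [[0.01,-0.01,0.75],[0,0,0],1],
    [[0.01,-0.01,0.75],[0,0,0],1],
    [[0.01,-0.01,0.75],[0,0,0],1],
    [[0.01,0,0.75],[0,0,0],1],
    [[0.01,0,0.7],[0,0,0],1],
  ],
)

```text
t: 3.78
position: [567.0, 230.3, 141.2]
orientation: [-0.025, 0.962, 0.094, 0.255]
ft_force: [0.9, 0.1, 0.1]
gripper_width: 0.997
finger_force: 0.0
```

```bash
python3 - <<'E'
from h import *
ims=[]
s=manip.observe();print(s["ft_force"],s["position"],proj("side",s["position"]))
for n in C:
  i=manip.snapshot(n)[:,:,::-1]
  x,y,w,h=(250,240,130,140) if n=="side" else (150,120,130,140)
  ims.append(cv2.resize(i[y:y+h,x:x+w],None,fx=3,fy=3,interpolation=2))
cv2.imwrite("pics/c3.png",np.hstack(ims))
E
```

```text
[0.94607162 0.05756175 0.12836315] [566.96833348 230.28968191 141.18930381] [314.67774613 310.69236054]
```

View pics/c3.png

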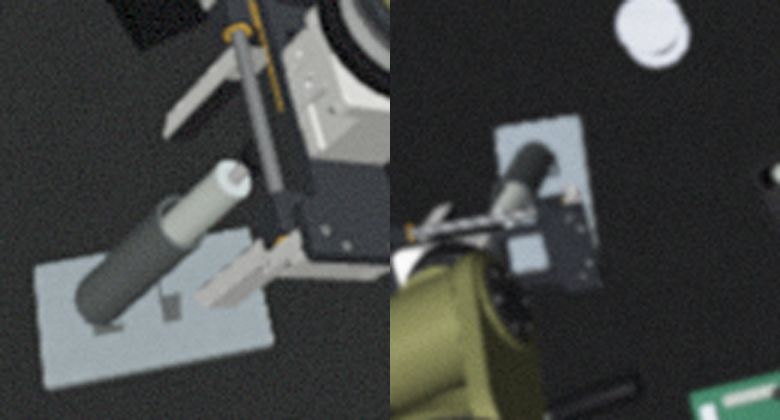

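The fingers straddle the barrel: tips in the side view at (305,286) and (318,341), with their midpoint about on the pump axis and just above the mouth near (310,314). I'll back off 5 mm for clearance and close.

drive_tool(
  increments=[
    [[0,0,-0.2],[0,0,0],1],
    [[0,0,0],[0,0,0],0],
    [[0,0,0],[0,0,0],0],
    [[0,0,0],[0,0,0],0],
    [[0,0,0],[0,0,0],0],
    [[0,0,0],[0,0,0],0],
    [[0,0,0],[0,0,0],0],
    [[0,0,0],[0,0,0],0],
  ],
)

```text
t: 4.55
position: [563.2, 229.9, 146.9]
orientation: [-0.025, 0.961, 0.095, 0.257]
ft_force: [0.2, 0.2, 0.9]
gripper_width: 0.538
finger_force: 0.0
```

drive_tool(
  increments=[
    [[0,0,0],[0,0,0],0],
    [[0,0,0],[0,0,0],0],
    [[0,0,0],[0,0,0],0],
    [[0,0,0],[0,0,0],0],
  ],
)

```text
t: 4.88
position: [563.2, 229.9, 146.8]
orientation: [-0.025, 0.961, 0.095, 0.257]
ft_force: [0.1, -0.3, 0.3]
gripper_width: 0.262
finger_force: 0.0
```

drive_tool(
  increments=[
    [[0,0,0],[0,0,0],0],
    [[0,0,0],[0,0,0],0],
    [[0,0,0],[0,0,0],0],
    [[0,0,0],[0,0,0],0],
    [[0,0,-0.15],[0,0,0],0],
    [[0,0,-0.15],[0,0,0],0],
    [[0,0,-0.15],[0,0,0],0],
    [[0,0,-0.15],[0,0,0],0],
  ],
)

```text
t: 5.55
position: [555.6, 228.4, 160.3]
orientation: [-0.025, 0.961, 0.095, 0.257]
ft_force: [0.1, -0.2, -1.3]
gripper_width: 0.23
finger_force: 30.0
```

drive_tool(
  increments=[
    [[0,0,-0.4],[0,0,0],0],
    [[0,0,-0.4],[0,0,0],0],
    [[0,0,-0.4],[0,0,0],0],
    [[0,0,-0.4],[0,0,0],0],
    [[0,0,-0.4],[0,0,0],0],
    [[0,0,-0.4],[0,0,0],0],
    [[0,0,-0.4],[0,0,0],0],
    [[0,0,-0.4],[0,0,0],0],
  ],
)

```text
t: 6.22
position: [516.2, 220.5, 230.1]
orientation: [-0.025, 0.961, 0.095, 0.257]
ft_force: [0.6, -0.6, -0.8]
gripper_width: 0.23
finger_force: 30.0
```

drive_tool(
  increments=[
    [[0,0,-0.5],[0,0,0],0],
    [[0,0,-0.5],[0,0,0],0],
    [[0,0,-0.5],[0,0,0],0],
    [[0,0,-0.5],[0,0,0],0],
    [[0,0,-0.5],[0,0,0],0],
    [[0,0,-0.5],[0,0,0],0],
    [[0,0,-0.5],[0,0,0],0],
    [[0,0,-0.3],[0,0,0],0],
  ],
)

```text
t: 6.88
position: [469.7, 211.3, 313.2]
orientation: [-0.026, 0.961, 0.095, 0.257]
ft_force: [-0.2, 0.6, -0.7]
gripper_width: 0.229
finger_force: 30.0
```

```bash
python3 - <<'E'
from h import *
np.set_printoptions(precision=3,suppress=True)
ims=[]
s=manip.observe();print(s["ft_force"],s["position"],s["joint_pos"],s["finger_force"],[proj(n,s["position"]) for n in C])
for n in C:
  i=manip.snapshot(n)[:,:,::-1]
  x,y,w,h=(250,210,130,140) if n=="side" else (150,120,130,140)
  ims.append(cv2.resize(i[y:y+h,x:x+w],None,fx=3,fy=3,interpolation=2))
cv2.imwrite("pics/c4.png",np.hstack(ims))
E
```

```text
[-0.247  0.55  -0.734] [469.717 211.348 313.213] [ 0.406 -0.134  1.824 -0.129  0.941  1.83 ] 29.99733477830887 [array([382.177, 247.954]), array([171.581, 218.247])]
```

View pics/c4.png

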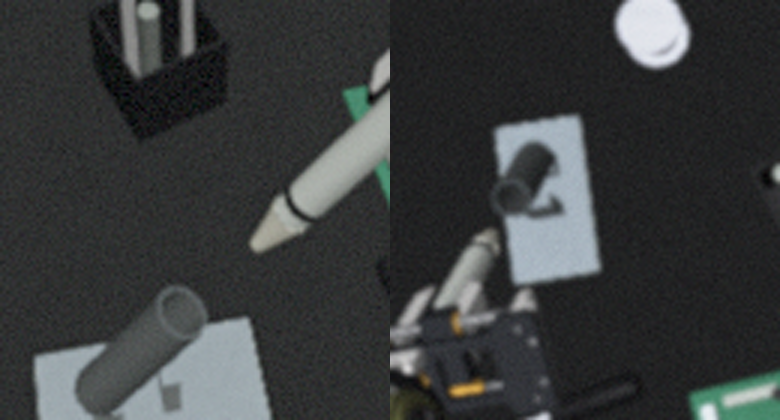

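drive_tool(
  increments=[
    [[0,0,-0.3],[0,-0.87,0],0],
    [[0,0,-0.3],[0,-0.87,0],0],
    [[0,0,-0.3],[0,-0.87,0],0],
    [[0,0,-0.3],[0,-0.87,0],0],
    [[0,0,-0.3],[0,-0.87,0],0],
    [[0,0,0],[0,0,0],0],
  ],
)

```text
t: 7.48
position: [460.3, 209.2, 346.1]
orientation: [0.0, 0.995, 0.098, -0.004]
ft_force: [-0.4, -1.1, -1.9]
gripper_width: 0.228
finger_force: 30.0
```

```bash
python3 - <<'E'
from h import *
np.set_printoptions(precision=3,suppress=True)
from scipy.spatial.transform import Rotation as R
p,e=tri((335.3,292.3),(183,198));print("tip then",p,e,np.linalg.norm(p-[469.7,211.3,313.2]))
s=manip.observe();M=R.from_quat(s["orientation"],scalar_first=True).as_matrix()
print(s["position"],M,s["joint_pos"]);print((M.T@(np.array([614,-268.7,340])-s["position"]))/25)
E
```

```text
tip then [531.741 225.421 201.247] 2.714037811022486 128.77150939771076
[460.326 209.174 346.144] [[ 0.981  0.194 -0.007]
 [ 0.194 -0.981 -0.002]
 [-0.007  0.    -1.   ]] [0.354 0.136 1.398 0.001 1.614 1.729]
[ 2.319 19.945  0.233]
```

drive_tool(
  increments=[
    [[0.1,0.83,0],[0,0.06,0],0],
    [[0.1,0.83,0],[0,0,0],0],
    [[0.1,0.83,0],[0,0,0],0],
    [[0.1,0.83,0],[0,0,0],0],
    [[0.1,0.83,0],[0,0,0],0],
    [[0.1,0.83,0],[0,0,0],0],
    [[0.1,0.83,0],[0,0,0],0],
    [[0.1,0.83,0],[0,0,0],0],
  ],
)

```text
t: 8.15
position: [511.3, 49.2, 346.1]
orientation: [-0.0, 0.995, 0.098, 0.004]
ft_force: [1.3, 0.1, -1.3]
gripper_width: 0.227
finger_force: 30.0
```

drive_tool(
  increments=[
    [[0.1,0.83,0],[0,0,0],0],
    [[0.1,0.83,0],[0,0,0],0],
    [[0.1,0.83,0],[0,0,0],0],
    [[0.1,0.83,0],[0,0,0],0],
    [[0.1,0.83,0],[0,0,0],0],
    [[0.1,0.83,0],[0,0,0],0],
    [[0.1,0.83,0],[0,0,0],0],
    [[0.1,0.83,0],[0,0,0],0],
  ],
)

```text
t: 8.82
position: [563.3, -109.7, 346.2]
orientation: [0.0, 0.995, 0.098, 0.004]
ft_force: [0.6, -0.4, 0.3]
gripper_width: 0.228
finger_force: 30.0
```

drive_tool(
  increments=[
    [[0.1,0.83,0],[0,0,0],0],
    [[0.1,0.83,0],[0,0,0],0],
    [[0.1,0.83,0],[0,0,0],0],
    [[0.1,0.83,0],[0,0,0],0],
    [[0.1,0.83,0.2],[0,0,0],0],
    [[0.1,0.83,0.5],[0,0,0],0],
    [[0.1,0.8,0.8],[0,0,0],0],
    [[0,0,0.8],[0,0,0],0],
  ],
)

```text
t: 9.48
position: [609.1, -249.9, 287.4]
orientation: [0.0, 0.995, 0.097, 0.004]
ft_force: [0.2, 0.4, -1.5]
gripper_width: 0.227
finger_force: 30.0
```

drive_tool(
  increments=[
    [[0,0.4,0],[0,0,0],0],
    [[0,0.4,0],[0,0,0],0],
    [[0,0,0.4],[0,0,0],0],
    [[0,0,0],[0,0,0],0],
  ],
)

```text
t: 9.82
position: [612.7, -266.8, 279.0]
orientation: [-0.0, 0.995, 0.098, 0.004]
ft_force: [-0.5, 0.3, -2.4]
gripper_width: 0.23
finger_force: 30.0
```

```bash
python3 - <<'E'
from h import *
np.set_printoptions(precision=3,suppress=True)
from scipy.spatial.transform import Rotation as R
s=manip.observe();M=R.from_quat(s["orientation"],scalar_first=True).as_matrix()
print(s["position"],M);ims=[]
for n in C:
  i=manip.snapshot(n)[:,:,::-1];print(n,proj(n,s["position"]),proj(n,s["position"]-[0,0,128.5]))
  x,y,w,h=(250,80,100,110) if n=="side" else (335,130,95,110)
  ims.append(cv2.resize(i[y:y+h,x:x+w],None,fx=4,fy=4,interpolation=2))
cv2.imwrite("pics/c5.png",np.hstack(ims))
E
```

```text
[ 612.749 -266.84   278.963] [[ 0.981  0.194  0.007]
 [ 0.194 -0.981  0.001]
 [ 0.007  0.    -1.   ]]
side [297.421  82.54 ] [299.303 126.163]
top [394.975 162.076] [387.997 173.851]
```

View pics/c5.png

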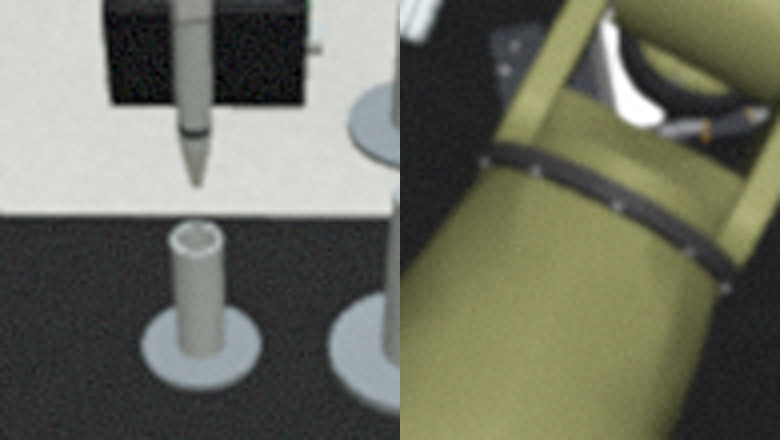

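The nozzle tip in the side view is at (298.6,126.2), close to the predicted (298.8,126.2). It hangs above the rim, centred near (298.7,139.7), and the top view is blocked by the arm. I'll compute the remaining offset.

```bash
python3 - <<'E'
from h import *
np.set_printoptions(precision=2,suppress=True)
for v in(139.2,139.7):print("side rim",plane("side",(298.7,v),105))
print("top rim",plane("top",(386.1,177.1),105),tri((298.7,139.4),(386.1,177.1)))
i=cv2.imread("pics/top0.png");g=cv2.cvtColor(i,6)
m=(g[165:190,374:400]>195).astype(np.uint8)
ys,xs=np.nonzero(m);h=cv2.convexHull(np.c_[xs+374,ys+165].astype(np.float32))
W=np.array([plane("top",p,105)[:2] for p in h[:,0]],np.float32);print("top rim mask",len(xs),cv2.minEnclosingCircle(W),cv2.fitEllipse(W))
print("tip",plane("side",(298.6,126.2),150.5))
E
```

```text
side rim [ 615.99 -268.38  105.  ]
side rim [ 615.91 -266.33  105.  ]
top rim [ 613.65 -267.42  105.  ] (array([ 614.88, -267.62,  104.59]), np.float64(2.256053618694782))
top rim mask 9 ((614.2735595703125, -269.95086669921875), 16.567331314086914) ((615.5616455078125, -271.8084411621094), (16.324472427368164, 35.138885498046875), 146.18116760253906)
tip [ 614.57 -266.62  150.5 ]
```

drive_tool(
  increments=[
    [[0.07,0.055,0],[0,-0.06,0],0],
    [[0,0,0.4],[0,0,0],0],
    [[0,0,0.4],[0,0,0],0],
    [[0,0,0.4],[0,0,0],0],
    [[0,0,0.4],[0,0,0],0],
    [[0,0,0.4],[0,0,0],0],
    [[0,0,0.4],[0,0,0],0],
    [[0,0,0.2],[0,0,0],0],
  ],
)

```text
t: 10.58
position: [614.3, -267.3, 212.7]
orientation: [-0.001, 0.995, 0.098, -0.001]
ft_force: [-0.1, -0.1, -0.9]
gripper_width: 0.226
finger_force: 30.0
```

drive_tool(
  increments=[
    [[0,0,0.2],[0,0,0],0],
    [[0,0,0.2],[0,0,0],0],
    [[0,0,0.2],[0,0,0],0],
    [[0,0,0.2],[0,0,0],0],
    [[0,0,0.2],[0,0,0],0],
    [[0,0,0],[0,0,0],0],
  ],
)

```text
t: 11.08
position: [614.4, -267.3, 188.5]
orientation: [-0.0, 0.995, 0.098, -0.001]
ft_force: [-0.1, -0.2, -1.7]
gripper_width: 0.23
finger_force: 30.0
```

drive_tool(
  increments=[
    [[0,0,0.08],[0,0,0],0],
    [[0,0,0.08],[0,0,0],0],
    [[0,0,0.08],[0,0,0],0],
    [[0,0,0.08],[0,0,0],0],
    [[0,0,0.08],[0,0,0],0],
    [[0,0,0.08],[0,0,0],0],
    [[0,0,0.08],[0,0,0],0],
  ],
)

```text
t: 11.67
position: [614.7, -267.5, 175.5]
orientation: [-0.0, 0.995, 0.098, -0.0]
ft_force: [0.0, 0.5, -0.6]
gripper_width: 0.229
finger_force: 30.0
```

drive_tool(
  increments=[
    [[0,0,0.06],[0,0,0],0],
    [[0,0,0.06],[0,0,0],0],
    [[0,0,0.06],[0,0,0],0],
    [[0,0,0],[0,0,0],0],
  ],
)

```text
t: 12.0
position: [614.6, -267.5, 170.9]
orientation: [-0.0, 0.995, 0.098, -0.0]
ft_force: [-0.6, 0.2, -0.8]
gripper_width: 0.232
finger_force: 30.0
```

Tip at about 42 mm with no contact yet. I'll keep feeling downward in steps of about 3 mm per call.

drive_tool(
  increments=[
    [[0,0,0.06],[0,0,0],0],
    [[0,0,0.06],[0,0,0],0],
    [[0,0,0],[0,0,0],0],
  ],
)

```text
t: 12.25
position: [614.6, -267.4, 167.9]
orientation: [-0.0, 0.995, 0.098, -0.0]
ft_force: [-0.8, 0.0, -0.3]
gripper_width: 0.229
finger_force: 30.0
```

drive_tool(
  increments=[
    [[0,0,0.06],[0,0,0],0],
    [[0,0,0.06],[0,0,0],0],
    [[0,0,0],[0,0,0],0],
  ],
)

```text
t: 12.5
position: [614.6, -267.4, 164.8]
orientation: [-0.0, 0.995, 0.098, -0.0]
ft_force: [0.0, 0.5, -1.7]
gripper_width: 0.23
finger_force: 30.0
```

drive_tool(
  increments=[
    [[0,0,0.06],[0,0,0],0],
    [[0,0,0.06],[0,0,0],0],
    [[0,0,0],[0,0,0],0],
  ],
)

```text
t: 12.75
position: [614.6, -267.4, 161.8]
orientation: [-0.0, 0.995, 0.098, -0.0]
ft_force: [-0.1, 0.3, -0.8]
gripper_width: 0.226
finger_force: 30.0
```

drive_tool(
  increments=[
    [[0,0,0.06],[0,0,0],0],
    [[0,0,0.06],[0,0,0],0],
    [[0,0,0],[0,0,0],0],
  ],
)

```text
t: 13.0
position: [614.6, -267.4, 158.8]
orientation: [-0.0, 0.995, 0.098, -0.0]
ft_force: [-0.4, -0.2, -1.5]
gripper_width: 0.228
finger_force: 30.0
```

drive_tool(
  increments=[
    [[0,0,0.06],[0,0,0],0],
    [[0,0,0.06],[0,0,0],0],
    [[0,0,0],[0,0,0],0],
  ],
)

```text
t: 13.25
position: [614.6, -267.4, 155.9]
orientation: [-0.0, 0.995, 0.098, -0.0]
ft_force: [-0.3, 0.5, -0.9]
gripper_width: 0.228
finger_force: 30.0
```

drive_tool(
  increments=[
    [[0,0,0.06],[0,0,0],0],
    [[0,0,0.06],[0,0,0],0],
    [[0,0,0],[0,0,0],0],
  ],
)

```text
t: 13.5
position: [614.6, -267.4, 152.8]
orientation: [-0.0, 0.995, 0.098, -0.0]
ft_force: [0.1, 0.2, -1.0]
gripper_width: 0.231
finger_force: 30.0
```

drive_tool(
  increments=[
    [[0,0,0.06],[0,0,0],0],
    [[0,0,0.06],[0,0,0],0],
    [[0,0,0],[0,0,0],0],
  ],
)

```text
t: 13.75
position: [614.8, -267.5, 150.3]
orientation: [0.0, 0.995, 0.098, 0.0]
ft_force: [-0.1, 0.1, -1.7]
gripper_width: 0.228
finger_force: 30.0
```

drive_tool(
  increments=[
    [[0,0,0.04],[0,0,0],0],
    [[0,0,0.04],[0,0,0],0],
    [[0,0,0],[0,0,0],0],
  ],
)

```text
t: 14.0
position: [615.3, -267.6, 150.1]
orientation: [0.001, 0.995, 0.098, 0.001]
ft_force: [-1.2, 0.6, 10.8]
gripper_width: 0.228
finger_force: 30.0
```

drive_tool(
  increments=[
    [[0,0,0.04],[0,0,0],0],
    [[0,0,0.04],[0,0,0],0],
    [[0,0,0],[0,0,0],0],
  ],
)

```text
t: 14.25
position: [615.8, -267.9, 149.8]
orientation: [0.001, 0.995, 0.098, 0.002]
ft_force: [-2.5, 2.8, 20.6]
gripper_width: 0.228
finger_force: 30.0
```

Contact: z stopped at 150 and the upward force rose to 20 N, so the nozzle is on the stop at about 21 mm height. I'll ease the force off and release.

drive_tool(
  increments=[
    [[0,0,-0.06],[0,0,0],0],
    [[0,0,-0.06],[0,0,0],0],
    [[0,0,0],[0,0,0],0],
  ],
)

```text
t: 14.5
position: [615.0, -267.6, 150.0]
orientation: [0.0, 0.995, 0.098, 0.001]
ft_force: [0.3, 0.0, 6.9]
gripper_width: 0.228
finger_force: 30.0
```

drive_tool(
  increments=[
    [[0,0,0],[0,0,0],0.7],
    [[0,0,0],[0,0,0],0.7],
    [[0,0,0],[0,0,0],0.7],
    [[0,0,0],[0,0,0],0.7],
    [[0,0,0],[0,0,0],0.7],
    [[0,0,0],[0,0,0],0.7],
    [[0,0,0],[0,0,0],0.7],
    [[0,0,0],[0,0,0],0.7],
  ],
)

```text
t: 15.17
position: [614.7, -267.5, 149.2]
orientation: [-0.0, 0.995, 0.098, -0.0]
ft_force: [0.3, 0.6, -0.3]
gripper_width: 0.696
finger_force: 0.0
```

drive_tool(
  increments=[
    [[0,0,-0.4],[0,0,0],0.7],
    [[0,0,-0.7],[0,0,0],0.7],
    [[0,0,-0.7],[0,0,0],0.7],
    [[0,0,-0.7],[0,0,0],0.7],
    [[0,0,-0.7],[0,0,0],0.7],
    [[0,0,-0.7],[0,0,0],0.7],
    [[0,0,-0.7],[0,0,0],0.7],
    [[0,0,-0.7],[0,0,0],0.7],
  ],
)

```text
t: 15.83
position: [614.6, -267.4, 283.6]
orientation: [0.0, 0.995, 0.098, 0.0]
ft_force: [1.0, -0.1, 0.6]
gripper_width: 0.699
finger_force: 0.0
```

drive_tool(
  increments=[
    [[-0.9,0,0],[0,0,0],0.7],
    [[-0.9,0,0],[0,0,0],0.7],
    [[-0.9,0,0],[0,0,0],0.7],
    [[-0.9,0,0],[0,0,0],0.7],
    [[-0.9,0,0],[0,0,0],0.7],
    [[-0.9,0,0],[0,0,0],0.7],
    [[-0.9,0,0],[0,0,0],0.7],
    [[0,0,0],[0,0,0],0.7],
  ],
)

```text
t: 16.5
position: [457.8, -298.9, 283.3]
orientation: [0.001, 0.995, 0.097, 0.0]
ft_force: [0.4, -0.2, 0.8]
gripper_width: 0.695
finger_force: 0.0
```

```bash
python3 - <<'E'
from h import *
ims=[]
for n in C:
  i=manip.snapshot(n)[:,:,::-1]
  x,y,w,h=(180,60,220,290) if n=="side" else (170,90,230,290)
  ims.append(cv2.resize(i[y:y+h,x:x+w],None,fx=1.75,fy=1.75,interpolation=2))
cv2.imwrite("pics/c6.png",np.hstack(ims))
E
```

```text
(no output)
```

View pics/c6.png

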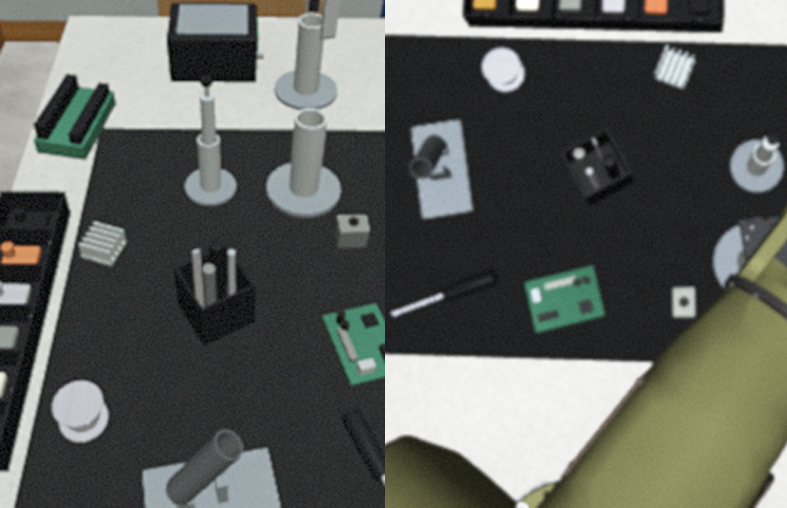

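The pump stands upright in the small holder, with its button at crop (207,82), which is side-view pixel (298,107). The stand is empty, the other things lie where they were, and the gripper is clear.

```bash
python3 -c "
from workcell import manip
print(manip.finish_job())"
```

```text
the job is handed in; nothing more can be done
None
```

The pump stands upright, nozzle down, in the smallest holder tube; I let go only after feeling the nozzle touch the stop about 21 mm above the bench, nothing else was moved, and the job was handed in at about 17 s.

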